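# Load the label unwinder and tighten its click knob

## Task

Load the bench label unwinder: pick up the white label roll that stands loose on the bench (not the wider, lower spare roll behind, nor the bare card core) and lower it gently over the upright hub until it sits flat on the round seat. Then turn the black six-sided knob on top of the hub clockwise until its ratchet slips and clicks, so that the hub's jaws grip the card core at their set torque; stop after the first click or two, three at most, and let go, and leave the other things on the bench where they are.

Things in the scene. Friction and masses are not known exactly. Their poses are not given: they have to be found in the camera images.
- label_roll: The roll to load: white paper labels on a brown card core, standing on end right or left of the unwinder: 66 mm outside diameter (grip it across this, near its top), 50 mm tall, 40 mm bore right through; 0.10 to 0.21 kg. Origin: centre of its underside; z up along the bore.
- hub: The unwinder, bolted down: grey base plate 155 x 120 x 8 mm, round aluminium clutch housing, fixed steel hub 36 mm in diameter with a collar and the knob on top. Origin: on the hub's axis at bench height; z up; x to two fixed guide rollers, 60 mm tall, that stand 78 mm from the axis, 30 mm to either side of x.
- hub_seat (a point): Centre of the round seat that the roll must stand on: the housing's top, 100 mm in diameter, 26 mm above the bench. The hub rises 44 mm above it, edge chamfered. Three jaws in the hub move out 8 mm per turn of the knob; at the start they stand 1.7 mm inside to 0.3 mm outside its surface, hidden once the roll is on: how far to turn is not known beforehand.
- knob_grip (a point): Centre of the black six-sided knob on the hub's axis: 28 mm across flats, 32 across corners, 77 to 101 mm above the bench (the seated roll ends at 76); this point at 88, it stays at this height. z up; x is square to one pair of flats, the other pairs are 60 and 120 degrees from it. Clockwise from above tightens; a click not passed springs back up to 20 degrees when let go.
- knob_mark (a point): Point under the knob's white line, 14 mm from the axis along its x, 76 mm high; a like line on the steel collar below is screw_c0. Knob and collar turn together, lines in line, at about 0.24 N m (held still: 0.1 to 0.2) until the jaws meet the core (0.2 to 0.5 turn); then the torque climbs over 0.1 to 0.3 turn to about 0.36, where the knob slips 36 degrees ahead: a click, and it falls below 0.15.
- core_empty: Bystander: bare brown card core of the last roll, standing on end on the other side of the unwinder from the roll: 45 mm diameter, 50 mm tall. Origin: centre of its underside.
- spare_roll: Bystander: spare roll of labels, too large for this job, 82 mm diameter, 40 mm tall, behind and to the right. Origin: centre of its underside.
- small_carton: Bystander: small brown taped carton, 103 x 77 x 57 mm, behind the unwinder. Origin: centre of its underside.
- battery_pack: Bystander: flat black scanner battery, 76 x 38 x 22 mm, lying between the unwinder and the right-hand place of the roll, nearer the robot. Origin: centre of its underside.
There are look-alikes about, which are no part of the job. Leave any blue look-alike of the label_roll alone.

How it is judged:
On the way, in this order (a step that is already met when the one before it is completed fails the run):
1. the label roll sits flat on the round seat, over the hub, and the knob's ratchet has not clicked yet (z of label_roll in the frame of hub_seat between -0.003 and 0.003 m and horizontal distance between label_roll and hub_seat below 0.004 m and angle between label_roll's own z axis and vertical below 0.04 rad and horizontal distance between knob_mark and screw_c0 below 0.0044 m), for 0.2 s.
2. with the roll on the seat, the knob has slipped past its collar by at least one click (z of label_roll in the frame of hub_seat between -0.003 and 0.003 m and horizontal distance between label_roll and hub_seat below 0.004 m and angle between label_roll's own z axis and vertical below 0.04 rad and horizontal distance between knob_mark and screw_c0 above 0.0078 m), for 0.2 s.
At the end, for the whole second after the job is handed in: The label roll stands at rest and upright (0.04 rad) on the seat (3 mm), centred on the hub (4 mm); the knob has gained one to three clicks on its collar (marks 7.8 to 25.4 mm apart); each jaw presses on the core with over 8 N; the other loose things moved under 30 mm (all of step 2 and horizontal distance between knob_mark and screw_c0 below 0.0253 m and contact force between each of jaw0_c0, jaw1_c0, jaw2_c0 and label_roll above 8 N and linear speed of label_roll below 0.02 m/s); the robot touches nothing.
It fails at once if the ratchet is wound on by more than three clicks (horizontal distance between knob_mark and screw_c0 above 0.0253 m).
It fails at once if the roll is rammed down on the seat, with more than 90 N summed over the contact (contact force between label_roll and hub_c1 above 90 N).
It fails at once if a loose thing beside the work is pushed more than 30 mm or toppled (distance of any of core_empty, small_carton, battery_pack from where it was at the start of the episode above 0.03 m or angle between any of core_empty, small_carton, battery_pack's own z axis and vertical above 0.5 rad).
It also fails if it takes over 67 s, if anything falls off the work surface, if the arm or the gripper's body presses on something with over 40 N, if the wrist force passes 120 N, or if a joint passes its speed limit or range.

## Robot

A 7-joint arm with a two-finger parallel gripper is mounted at the origin on the work surface; the furniture and walls round the work are solid. World frame = base frame: x ahead of the robot, y to its left, z up, the work surface at z = 0. Lengths are in m, angles in rad, forces in N, time in s.
With the tool pointing down it reaches from about 0.4 to 0.875 m from the base axis. Payload 19.3 kg.
Tool frame: the origin (TCP) lies on the mounting face of the last link; the fingertips stand 173 mm ahead of it and the grasp point (between the pads) lies 155 mm ahead of it (env.grip_point_offset is the distance from the TCP to the grasp point, in m); z points along the fingers, y is the line along which they close (so a half turn about z gives the same grasp; the last joint's range is limited). The gripper opens to 85 mm and grips with 20 to 120 N. Pads are 22 mm wide; open, the fingers measure 114 mm over their backs; the gripper's body (76 mm by 85 mm) begins 54 mm behind the grasp point. The pads swing forward as they close: fully open they stand 13 mm farther back than shut.
Start: joints at [1.076, 0.521, -0.036, 1.599, 0.021, 1.021, -0.113], TCP at [0.258, -0.569, 0.405] pointing down, gripper open.
Joint ranges: [-2.91, 2.91], [-0.3, 2.13], [-1.5, 1.42], [0.17, 2.43], [-1.26, 4.41], [0.16, 1.93], [-2.52, 2.52]. Speed limits (rad/s): [1.89, 1.89, 2.39, 2.39, 3.01, 3.01, 3.01].

## Interface

Orientations are given as a unit quaternion [w, x, y, z].
In Python, from workcell import env gives the robot as it stands. The module is installed in compiled form; this text tells all that it offers.
- The arm moves only by the tool servo_tool, never from a script. Its argument "plan" is one flat list of numbers, 6 for each row, row after row: the shift along the tool's x, y, z in a scale on which 1.0 is 400 mm, then the turn, a rotation vector about the tool's x, y, z in parts of the range, where 1.0 means 180 degrees. A call has 1 to 20 rows; each row is the pose to reach, as a shift and turn from the pose commanded when the call began, along the tool's axes at that moment; what a row does not reach only later rows make up. A row lasts 1/12 s, in which the tool goes at most 41.7 mm and 7.16 degrees, less where a joint would pass 70% of its speed; a pose out of reach is approached as far as the arm can. No shift or turn number may pass 1 either way. A call with a gripper value outside its range is refused whole. "claw" is the opening, from 0 (shut) to 1 (fully open), set as the call begins (left out, the last holds). The fingers move at their own pace and stop on an object; "grip_force" is the grip in N (left out, the last holds). Time passes only in rows, so rows that repeat a pose let the fingers close. It gives the time, the measured TCP pose, the force, the opening and the grip force at its end, in the units of the state.
- env.observe(): the state, without advancing time (a new reading comes with each control period).
- env.capture(name): name is "scene" or "side" or "wrist"; returns a dict with "color" (420x560x3 uint8, red, green, blue), "depth" (420x560 float32, m along the optical axis (not along the pixel's ray), 0 where there is no reading), "camera_matrix" (3x3 intrinsics, pixels), "rvec" (rotation vector, rad) and "tvec" (3), from world to camera coordinates, as OpenCV has them. Camera axes: x right, y down, z forward; pixel columns grow to the right and rows downward; lengths in m; the calibration is good to about 2 mm. A picture is of the moment at which its call begins.
- env.close_job(): hands the job in; it is judged then, once.
Trained networks look in the newest picture that a camera, given by its name, has taken for a name from the list of things; names that differ only in an ending like _2 or _b are one class to them, and where a whole thing is asked for, a point or a joint stands for the part that bears it (a point fixed in the world has none). Each returns a list of dicts, best first, with "confidence" (0 to 1); they miss things now and then, are a little off and sometimes report something else, mostly with a low value. They report only what shows in the picture. A call takes as long as a camera call. They do not tell look-alikes from the thing itself.
- env.look_for(thing, camera): "centre" ([x, y, z] in m, in world coordinates, good to about 4 mm: the middle of the surface that is visible of it).
- env.mark_of(thing, camera): "centre" ([x, y, z] in m, in world coordinates, good to about 4 mm: a listed point, or the origin of a listed thing).
The state is a dict: "clock": time; "qpos": joint angles; "joint_velocities": joint speeds; "effort": joint torques, N m; "position": TCP position; "ee_rot": TCP orientation; "force": force on the tool from outside, world axes, zero at the start; "ft_torque": the same for the moment, N m; "gripper_width": finger opening in m; "gripper_force": force on a finger pad.
Only numpy, scipy, OpenCV 4.12 (cv2) and the standard library are available. Lean on these libraries where they do the work, as an engineer would, in place of code of your own. Each camera call takes 0.05 s, during which the arm holds its last target. There are 200 camera calls.

## Working session

There is one attempt and no reset: what is moved stays moved. The work goes in short steps, Python scripts to look and compute and a tool call to move; the robot and the scene stay as the last step left them, time stands still between calls to the robot, and variables do not carry over. Pictures are saved under pics/ and viewed, at most 10 in all, crops included, and the job is handed in when it is done.

Besides the shell and the picture viewer there is one more tool, called after ">>>" as name(argument=value, ...) on one line, values as JSON. servo_tool: Moves the arm, as the interface text tells. Its arguments: {"type":"object","properties":{"plan":{"type":"array","items":{"type":"number"}},"claw":{"type":"number"},"grip_force":{"type":"number"}},"required":["plan"]}

```bash
mkdir -p pics; cat > h.py <<'E'
import numpy as np, cv2
from scipy.spatial.transform import Rotation as R
from workcell import env
def cap(n,f=None):
    c=env.capture(n)
    if f: cv2.imwrite('pics/'+f,c['color'][:,:,::-1])
    return c
def world(c):
    K=c['camera_matrix'];d=c['depth'];v,u=np.indices(d.shape)
    p=np.stack([(u-K[0,2])/K[0,0]*d,(v-K[1,2])/K[1,1]*d,d],-1)
    Rm=cv2.Rodrigues(np.array(c['rvec'],float))[0]
    return (p-np.ravel(c['tvec']))@Rm
def proj(c,P):
    return cv2.projectPoints(np.array(P,float).reshape(-1,3),np.array(c['rvec'],float),np.array(c['tvec'],float),c['camera_matrix'],None)[0][:,0]
def st():
    s=env.observe(); return s
def Rt(s):
    q=s['ee_rot']; return R.from_quat([q[1],q[2],q[3],q[0]])
E
cat > a.py <<'E'
from h import *
np.set_printoptions(precision=4,suppress=True)
s=st();print(s['clock'],s['position'],s['ee_rot'],env.grip_point_offset);print(Rt(s).as_matrix())
for cam in ['scene','side']:
    c=cap(cam,cam+'1.png');
    for t in ['label_roll','hub','hub_seat','knob_grip','knob_mark','core_empty','spare_roll','small_carton','battery_pack']:
        for o in env.mark_of(t,cam)[:3]: print(cam,t,np.round(o['centre'],4),round(o['confidence'],2),proj(c,o['centre'])[0].round())
E
python3 a.py
```

```text
0.0 [ 0.2575 -0.5693  0.4041] [-0.0005  0.9775  0.2108 -0.0002] 0.1547
[[ 0.9111  0.4122 -0.0006]
 [ 0.4122 -0.9111  0.001 ]
 [-0.0001 -0.0011 -1.    ]]
scene label_roll [ 0.4693 -0.2723  0.0001] 0.91 [331. 199.]
scene label_roll [ 0.5115 -0.1418  0.0001] 0.6 [295. 217.]
scene hub [ 0.4514 -0.0085  0.0011] 0.65 [289. 252.]
scene hub_seat [ 0.6597 -0.0509 -0.0021] 0.36 [228. 218.]
scene knob_grip [ 0.4482 -0.0136  0.0875] 0.46 [292. 221.]
scene core_empty [ 0.4254  0.2105 -0.0011] 0.59 [242. 323.]
scene spare_roll [ 0.6235 -0.1846  0.0014] 0.64 [268. 197.]
scene small_carton [ 0.6612 -0.0498 -0.0019] 0.7 [228. 218.]
scene battery_pack [ 0.3822 -0.1743  0.0028] 0.95 [346. 225.]
side label_roll [ 0.5101 -0.1445 -0.0026] 0.83 [292. 219.]
side label_roll [ 0.4696 -0.2697  0.0015] 0.65 [312. 192.]
side hub [ 0.451  -0.0115  0.0029] 0.93 [312. 251.]
side hub [ 0.6274 -0.1885 -0.0031] 0.56 [250. 207.]
side hub_seat [ 0.4498 -0.0124  0.0319] 0.93 [313. 241.]
side hub_seat [ 0.4686 -0.2688  0.0029] 0.25 [312. 192.]
side knob_grip [ 0.3767 -0.1774  0.0007] 0.68 [346. 213.]
side knob_grip [ 0.4487 -0.0139  0.0829] 0.62 [314. 222.]
side knob_mark [ 0.4492 -0.0258  0.0738] 0.64 [314. 222.]
side core_empty [ 0.4522 -0.0234  0.0741] 0.72 [313. 223.]
side core_empty [ 0.4274  0.211  -0.0007] 0.58 [317. 327.]
side spare_roll [ 0.6252 -0.1912 -0.0049] 0.85 [251. 207.]
side battery_pack [ 0.3794 -0.1727  0.0017] 0.83 [345. 214.]
```

View pics/scene1.png

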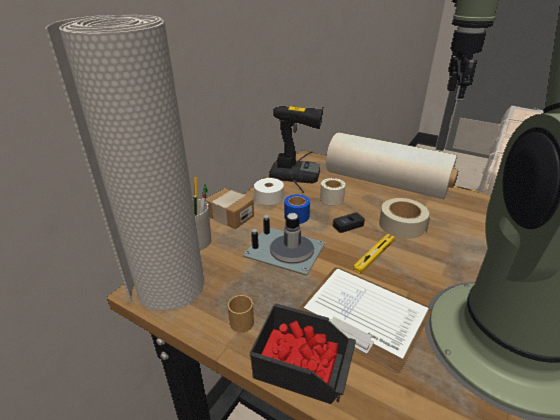

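View pics/side1.png

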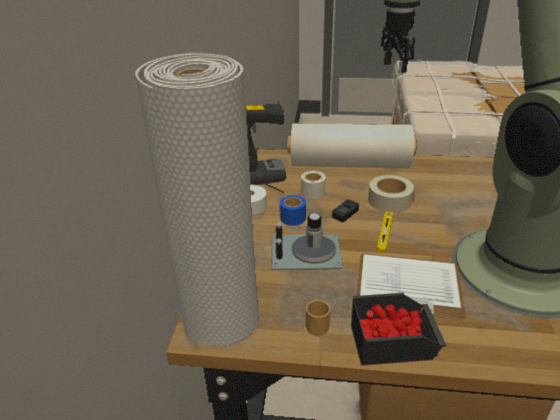

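The scene shows the white roll at (331,190), the blue look-alike at (296,208) and the hub at (290,235). I'll move above the white roll and look with the wrist camera.

Careful with the scale: shifts go in shares of 400 mm and turns go in shares of 180 degrees. That gives: 310 mm / 400 = 0.775, 300 mm / 400 = 0.75.

>>> servo_tool(plan=[0.0875, -0.05, 0, 0, 0, 0, 0.175, -0.1025, 0, 0, 0, 0, 0.2625, -0.1525, 0, 0, 0, 0, 0.35, -0.205, 0, 0, 0, 0, 0.4375, -0.255, 0, 0, 0, 0, 0.525, -0.305, 0, 0, 0, 0, 0.6125, -0.3575, 0, 0, 0, 0, 0.7, -0.4075, 0, 0, 0, 0, 0.75, -0.4375, 0, 0, 0, 0, 0.775, -0.45, 0, 0, 0, 0, 0.775, -0.45, 0, 0, 0, 0], claw=1, grip_force=40)

```text
clock: 1.92
position: [0.4673, -0.2757, 0.4048]
ee_rot: [-0.0, 0.977, 0.213, 0.0]
force: [0.6, 0.3, 0.0]
gripper_width: 0.0854
gripper_force: 0.0
```

```bash
cat > b.py <<'E'
from h import *
import sys
np.set_printoptions(precision=4,suppress=True)
s=st();print(s['clock'],s['position'],s['ee_rot'],s['qpos'])
c=cap('wrist',sys.argv[1])
for t in sys.argv[2:]:
    for o in env.mark_of(t,'wrist')[:3]: print(t,np.round(o['centre'],4),round(o['confidence'],2),proj(c,o['centre'])[0].round())
np.savez('w_'+sys.argv[1]+'.npz',**c)
E
python3 b.py wrist1.png label_roll hub hub_seat knob_grip knob_mark battery_pack
```

```text
1.9167 [ 0.4673 -0.2757  0.4048] [-0.0002  0.9771  0.2126  0.0003] [ 0.5214  0.3926 -0.1288  1.8143  0.0601  0.9381 -0.7756]
label_roll [ 0.4667 -0.2715  0.0015] 0.91 [274. 173.]
label_roll [ 0.5074 -0.1437 -0.0012] 0.6 [172.  81.]
hub [ 0.4477 -0.01    0.0037] 0.8 [18. 79.]
hub_seat [ 0.4461 -0.0103  0.0239] 0.72 [ 3. 80.]
battery_pack [ 0.3816 -0.1741 -0.001 ] 0.97 [159. 206.]
```

```bash
cat > c.py <<'E'
from h import *
np.set_printoptions(precision=4,suppress=True)
from scipy.optimize import least_squares
def circ(p,r):
    f=lambda x: np.hypot(p[:,0]-x[0],p[:,1]-x[1])-r
    return least_squares(f,p.mean(0),loss='soft_l1',f_scale=.002).x
for n in ['wrist','scene','side']:
    c=cap(n);W=world(c);d=c['depth']
    for nm,ce in [('roll',(.467,-.272)),('hub',(.449,-.011))]:
        m=(np.hypot(W[...,0]-ce[0],W[...,1]-ce[1])<.05)&(d>0)
        if m.sum()<30: continue
        z=W[m][:,2]; print(n,nm,m.sum(),'zpct',np.percentile(z,[1,50,95,99]))
        if nm=='roll':
            t=m&(W[...,2]>.044)&(W[...,2]<.06);
            P=W[t][:,:2]; print(t.sum(),'mid',(P.min(0)+P.max(0))/2, np.ptp(P,axis=0),np.median(W[t][:,2]),c['color'][t].mean(0))
            mask=t.astype(np.uint8); cs=max(cv2.findContours(mask,0,1)[0],key=cv2.contourArea)[:,0]
            print('circ',circ(W[cs[:,1],cs[:,0]][:,:2],.033))
        else:
            t=m&(W[...,2]>.09); P=W[t]; print('knob top',P.mean(0) if len(P) else None,np.ptp(P,axis=0) if len(P) else 0,t.sum())
            t=m&(W[...,2]>.02)&(W[...,2]<.032); print('seatz',np.median(W[t][:,2]),t.sum(),(W[t].min(0)+W[t].max(0))/2,np.ptp(W[t],axis=0))
E
python3 c.py
```

```text
wrist roll 34554 zpct [-0.0018  0.3043  0.3198  0.3222]
2606 mid [ 0.4687 -0.2701] [0.0651 0.0651] 0.04927090832015604 [196.1677 195.2252 173.5434]
circ [ 0.4687 -0.27  ]
wrist hub 5187 zpct [0.0116 0.0135 0.041  0.0485]
knob top None 0 0
seatz 0.028817146538504666 208 [ 0.4655 -0.019   0.0261] [0.0668 0.0256 0.0117]
scene roll 3729 zpct [-0.0001  0.4059  0.484   0.4898]
222 mid [ 0.4657 -0.2668] [0.0645 0.0655] 0.050236819009221646 [169.6622 160.1441 139.1036]
circ [ 0.467  -0.2676]
scene hub 1275 zpct [0.0086 0.0166 0.0999 0.1024]
knob top [ 0.4457 -0.0065  0.0983] [0.0311 0.0293 0.0138] 135
seatz 0.02431732069633484 93 [0.441  0.0117 0.0259] [0.0833 0.0537 0.0118]
side roll 3954 zpct [-0.7724  0.3874  0.4847  0.4926]
220 mid [ 0.469  -0.2687] [0.0618 0.0712] 0.04942907763870721 [156.7591 149.0182 125.6455]
circ [ 0.4687 -0.2671]
side hub 1307 zpct [-0.5846  0.0159  0.0988  0.1016]
knob top [ 0.4493 -0.0058  0.0983] [0.0285 0.0311 0.0135] 122
seatz 0.02397820582981991 99 [0.448  0.0148 0.026 ] [0.0953 0.0473 0.0118]
```

View pics/wrist1.png

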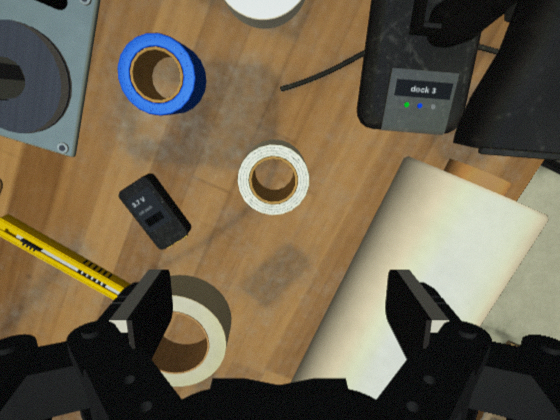

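The wrist picture shows the white roll at (273,180), with free space for both fingers. I'll descend onto it.

Converted, 130 mm / 400 = 0.325, 125 mm / 400 = 0.3125.

>>> servo_tool(plan=[0.01, -0.0125, 0.05, 0, 0, 0, 0.01, -0.0125, 0.125, 0, 0, 0, 0.01, -0.0125, 0.2, 0, 0, 0, 0.01, -0.0125, 0.275, 0, 0, 0, 0.01, -0.0125, 0.3125, 0, 0, 0, 0.01, -0.0125, 0.325, 0, 0, 0, 0.01, -0.0125, 0.325, 0, 0, 0])

```text
clock: 3.0
position: [0.4672, -0.2715, 0.2738]
ee_rot: [-0.001, 0.978, 0.211, -0.001]
force: [0.3, 0.0, -0.3]
gripper_width: 0.0854
gripper_force: 0.0
```

```bash
python3 b.py wrist2.png label_roll; python3 c.py | head -3
```

```text
3.0 [ 0.4672 -0.2715  0.2738] [-0.0006  0.9775  0.2107 -0.0007] [ 0.5008  0.5716 -0.1145  1.9265  0.102   0.6508 -0.8231]
label_roll [ 0.4696 -0.2702  0.0018] 0.9 [278. 205.]
label_roll [ 0.5066 -0.1427 -0.002 ] 0.84 [118.  72.]
wrist roll 43027 zpct [-0.0018  0.1506  0.1902  0.1929]
6481 mid [ 0.4685 -0.2702] [0.0655 0.0654] 0.04932784621554887 [207.297  204.4018 183.5175]
circ [ 0.4687 -0.2699]
```

Converted, 81 mm / 400 = 0.2025, 77 mm / 400 = 0.1925.

>>> servo_tool(plan=[0.005, -0.0025, 0.05, 0, 0, 0, 0.005, -0.0025, 0.1125, 0, 0, 0, 0.005, -0.0025, 0.1625, 0, 0, 0, 0.005, -0.0025, 0.1925, 0, 0, 0, 0.005, -0.0025, 0.2025, 0, 0, 0, 0.005, -0.0025, 0.2025, 0, 0, 0, 0.005, -0.0025, 0.2025, 0, 0, 0])

```text
clock: 3.83
position: [0.4692, -0.2699, 0.1946]
ee_rot: [0.0, 0.978, 0.211, 0.0]
force: [-0.1, 0.5, 0.1]
gripper_width: 0.0854
gripper_force: 0.0
```

>>> servo_tool(plan=[0, 0, 0, 0, 0, 0, 0, 0, 0, 0, 0, 0, 0, 0, 0, 0, 0, 0, 0, 0, 0, 0, 0, 0, 0, 0, 0, 0, 0, 0, 0, 0, 0, 0, 0, 0, 0, 0, 0, 0, 0, 0, 0, 0, 0, 0, 0, 0], claw=0.6, grip_force=35)

```text
clock: 4.5
position: [0.4691, -0.27, 0.195]
ee_rot: [0.001, 0.978, 0.211, 0.001]
force: [-2.1, 0.9, 12.2]
gripper_width: 0.0645
gripper_force: 35.7
```

Converted, -245 mm / 400 = -0.6125, -180 mm / 400 = -0.45.

>>> servo_tool(plan=[0, 0, -0.0125, 0, 0, 0, 0, 0, -0.05, 0, 0, 0, 0, 0, -0.1125, 0, 0, 0, 0, 0, -0.1875, 0, 0, 0, 0, 0, -0.2625, 0, 0, 0, 0, 0, -0.3375, 0, 0, 0, 0.025, -0.0675, -0.4125, 0, 0, 0, 0.05, -0.1375, -0.45, 0, 0, 0, 0.075, -0.2075, -0.475, 0, 0, 0, 0.1, -0.275, -0.475, 0, 0, 0, 0.125, -0.345, -0.475, 0, 0, 0, 0.15, -0.4125, -0.475, 0, 0, 0, 0.175, -0.4825, -0.475, 0, 0, 0, 0.2, -0.55, -0.475, 0, 0, 0, 0.2175, -0.6, -0.475, 0, 0, 0, 0.2225, -0.6125, -0.475, 0, 0, 0, 0.2225, -0.6125, -0.475, 0, 0, 0, 0.2225, -0.6125, -0.475, 0, 0, 0])

```text
clock: 6.0
position: [0.4489, -0.0104, 0.3841]
ee_rot: [0.0, 0.978, 0.211, 0.0]
force: [-0.1, 1.0, -2.1]
gripper_width: 0.064
gripper_force: 39.8
```

```bash
python3 b.py wrist3.png label_roll hub hub_seat knob_grip knob_mark
```

```text
6.0 [ 0.4489 -0.0104  0.3841] [0.0002 0.9775 0.2108 0.0002] [ 0.0844  0.279  -0.2324  2.0569  0.088   0.8143 -1.3457]
label_roll [ 0.448  -0.0106  0.1923] 0.87 [277. 258.]
label_roll [ 0.5088 -0.1411 -0.0006] 0.68 [423. 176.]
label_roll [ 0.4477 -0.011   0.087 ] 0.18 [278. 202.]
hub [ 0.447  -0.0104  0.0033] 0.77 [277. 180.]
knob_grip [ 0.4513 -0.0126  0.0877] 0.9 [282. 198.]
knob_mark [ 0.451  -0.0279  0.0758] 0.89 [299. 203.]
```

View pics/wrist3.png

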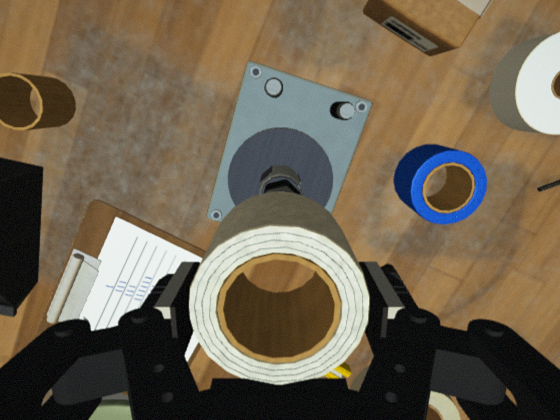

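```bash
cat > d.py <<'E'
from h import *
import sys
from c0 import circ
np.set_printoptions(precision=4,suppress=True)
s=st();print(s['position'])
c=cap('wrist');W=world(c);d=c['depth'];z=W[...,2]
m=(np.hypot(W[...,0]-.449,W[...,1]+.0105)<.075)&(d>0)
t=m&(z>.019)&(z<.033); print('seat',t.sum(),np.median(z[t]))
cs=max(cv2.findContours(t.astype(np.uint8),0,1)[0],key=cv2.contourArea)[:,0]
P=W[cs[:,1],cs[:,0]]; 
# keep outer contour: those whose radius ~50
x=np.array([.449,-.0105])
for i in range(8):
    r=np.hypot(*(P[:,:2]-x).T); k=abs(r-.05)<.006; x=circ(P[k][:,:2],.0495)
print('seat c',x,k.sum(), 'free r', least_squares(lambda q:np.hypot(P[k][:,0]-q[0],P[k][:,1]-q[1])-q[2],[*x,.05],loss='soft_l1',f_scale=.001).x)
# roll
T=s['position']; 
t=m&(z>T[2]-.155+.004)&(z<T[2]-.155+.03); zt=np.median(z[t]); print('roll top z',zt,t.sum())
t=m&(abs(z-zt)<.004)
n,l,stt,_=cv2.connectedComponentsWithStats(t.astype(np.uint8)); t=l==1+np.argmax(stt[1:,4])
P=W[t]; print('plane', np.linalg.lstsq(np.c_[P[:,:2]-P[:,:2].mean(0),np.ones(len(P))],P[:,2],rcond=None)[0])
cs,hi=cv2.findContours(t.astype(np.uint8),cv2.RETR_CCOMP,cv2.CHAIN_APPROX_NONE)
cs=sorted(cs,key=cv2.contourArea)[::-1][:2]
for q in cs:
    q=q[:,0];P=W[q[:,1],q[:,0]]; P=P[abs(P[:,2]-zt)<.006]; g=least_squares(lambda q:np.hypot(P[:,0]-q[0],P[:,1]-q[1])-q[2],[*P[:,:2].mean(0),.03],loss='soft_l1',f_scale=.001).x; print('roll circ',g,len(P))
E
cat > c0.py <<'E'
import numpy as np
from scipy.optimize import least_squares
def circ(p,r):
    f=lambda x: np.hypot(p[:,0]-x[0],p[:,1]-x[1])-r
    return least_squares(f,p.mean(0),loss='soft_l1',f_scale=.002).x
E
sed -i 's/from c0 import circ/from c0 import */' d.py; python3 d.py
```

```text
[ 0.449  -0.0105  0.3837]
seat 71 0.02676741866769461c0.py:5: RuntimeWarning: Mean of empty slice.
  return least_squares(f,p.mean(0),loss='soft_l1',f_scale=.002).x
  ret = um.true_divide(
Traceback (most recent call last):
  File "d.py", line 14, in <module>
    r=np.hypot(*(P[:,:2]-x).T); k=abs(r-.05)<.006; x=circ(P[k][:,:2],.0495)
                                                     ~~~~^^^^^^^^^^^^^^^^^^
  File "c0.py", line 5, in circ
    return least_squares(f,p.mean(0),loss='soft_l1',f_scale=.002).x
           ~~~~~~~~~~~~~^^^^^^^^^^^^^^^^^^^^^^^^^^^^^^^^^^^^^^^^^
ValueError: Initial guess is outside of provided bounds
```

```bash
cat > e.py <<'E'
from h import *
np.set_printoptions(precision=4,suppress=True)
c=np.load('w_wrist3.png.npz');W=world(c)
for u,v in [(245,160),(310,150),(280,140),(260,110),(355,135),(280,173),(275,185),(200,120),(280,240)]: print((u,v),c['color'][v,u],c['depth'][v,u],W[v,u])
E
python3 e.py
```

```text
(245, 160) [69 76 87] 0.33997402 [0.4537 0.0254 0.0137]
(310, 150) [72 79 88] 0.33788514 [ 0.4871 -0.0261  0.0132]
(280, 140) [76 82 92] 0.3351089 [0.484  0.0031 0.0134]
(260, 110) [129 151 152] 0.3335053 [0.5007 0.0308 0.0072]
(355, 135) [129 150 154] 0.3397912 [ 0.5166 -0.0592  0.0074]
(280, 173) [74 76 69] 0.28924352 [ 0.4651 -0.0052  0.0672]
(275, 185) [7 6 5] 0.26444072 [ 0.4601 -0.0033  0.0942]
(200, 120) [128 112  90] 0.34405854 [ 0.4685  0.0793 -0.0011]
(280, 240) [171 181 172] 0.122680455 [ 0.4732 -0.0006  0.2381]
```

```bash
cat > e.py <<'E'
from h import *
from c0 import *
np.set_printoptions(precision=4,suppress=True)
def fit(P): return least_squares(lambda q:np.hypot(P[:,0]-q[0],P[:,1]-q[1])-q[2],[*P[:,:2].mean(0),.03],loss='soft_l1',f_scale=.0007).x
def plane(c,uv,z):
    K=c['camera_matrix'];Rm=cv2.Rodrigues(np.array(c['rvec'],float))[0];o=-Rm.T@np.ravel(c['tvec'])
    r=np.c_[(uv-[K[0,2],K[1,2]])/[K[0,0],K[1,1]],np.ones(len(uv))]@Rm
    return o+r*((z-o[2])/r[:,2])[:,None]
def disc(c,zs=(.0135,.026),x0=(.449,-.0105)):
    I=c['color'].astype(int);W=world(c)
    near=np.hypot(W[...,0]-x0[0],W[...,1]-x0[1])<.068
    t=(near&(I.sum(2)<300)&(I.sum(2)>150)&(I[...,2]>I[...,0]+7)&(W[...,2]<.04)).astype(np.uint8)
    t=cv2.morphologyEx(t,cv2.MORPH_OPEN,np.ones((3,3)))
    cs=max(cv2.findContours(t,0,1)[0],key=cv2.contourArea)
    h=cs[:,0].astype(float)
    print('disc px',t.sum(),'z',np.percentile(W[...,2][t>0],[5,50,95]))
    for z in zs:
        P=plane(c,h,z)[:,:2]; x=np.array(x0);
        for i in range(10):
            r=np.hypot(*(P-x).T);k=r>np.percentile(r,50) if i<2 else abs(r-g[2])<.002
            g=fit(P[k]);x=g[:2]
        print('disc z',z,g,k.sum(),len(P))
if __name__=='__main__':
    c=np.load('w_wrist3.png.npz');disc(c)
    W=world(c);z=W[...,2];I=c['color'].astype(int)
    for n in ['scene','side']:
        c2=cap(n);W2=world(c2)
        for p in [(.449,.0245),(.449,-.0465),(.485,-.011),(.42,.01)]:
            u,v=proj(c2,[*p,.026])[0].round().astype(int); print(n,p,(u,v),W2[v,u],c2['color'][v,u])
    t=(z>.2)&(z<.26)&(I.sum(2)>250); print('roll z hist',np.histogram(z[t],bins=12))
E
python3 e.py
```

```text
disc px 4965 z [0.0123 0.0135 0.0147]
disc z 0.0135 [ 0.4485 -0.013   0.0494] 206 332
disc z 0.026 [ 0.4509 -0.0119  0.0476] 206 332
scene (0.449, 0.0245) (np.int64(283), np.int64(252)) [0.4568 0.0111 0.0135] [77 81 86]
scene (0.449, -0.0465) (np.int64(299), np.int64(235)) [ 0.43   -0.0122  0.0564] [41 41 42]
scene (0.485, -0.011) (np.int64(277), np.int64(238)) [ 0.4938 -0.0235  0.0155] [79 82 87]
scene (0.42, 0.01) (np.int64(298), np.int64(253)) [0.4246 0.0003 0.0167] [73 77 81]
side (0.449, 0.0245) (np.int64(312), np.int64(253)) [0.4508 0.006  0.0123] [84 87 88]
side (0.449, -0.0465) (np.int64(314), np.int64(234)) [0.4474 0.0032 0.0635] [105 105  93]
side (0.485, -0.011) (np.int64(297), np.int64(243)) [ 0.4871 -0.0217  0.0165] [80 84 86]
side (0.42, 0.01) (np.int64(326), np.int64(250)) [ 0.4201 -0.0018  0.017 ] [84 83 87]
roll z hist (array([  172,   205,   240,   316,   350,   295,   345, 14370,    57,
           6,   251,    66]), array([0.2  , 0.205, 0.21 , 0.215, 0.22 , 0.225, 0.23 , 0.235, 0.24 ,
       0.245, 0.25 , 0.255, 0.26 ]))
```

Converted, -45 mm / 400 = -0.1125, -40 mm / 400 = -0.1.

>>> servo_tool(plan=[-0.05, 0, -0.0125, 0, 0, 0, -0.1, 0, -0.025, 0, 0, 0, -0.1125, 0, -0.025, 0, 0, 0, -0.1125, 0, -0.025, 0, 0, 0])

```text
clock: 6.78
position: [0.4072, -0.029, 0.394]
ee_rot: [0.0, 0.978, 0.21, 0.0]
force: [0.6, -0.3, -1.0]
gripper_width: 0.0644
gripper_force: 39.8
```

```bash
cat > f.py <<'E'
from e import *
import sys
from scipy.spatial.transform import Rotation
s=st();print(s['clock'],s['position'],s['force'])
c=cap('wrist',sys.argv[1]);W=world(c);z=W[...,2];I=c['color'].astype(int)
np.savez('w_'+sys.argv[1]+'.npz',**c)
disc(c,(.0135,.026))
near=np.hypot(W[...,0]-.449,W[...,1]+.0115)<.035
k=near&(z>.094)&(z<.108); 
if k.sum()>20: print('knob',k.sum(),W[k].mean(0),(W[k].min(0)+W[k].max(0))/2,np.ptp(W[k],axis=0),cv2.minAreaRect((W[k][:,:2]*1e3).astype(np.float32)))
for lo in np.arange(.008,.1,.008): q=near&(z>lo)&(z<=lo+.008); print('%.3f:%d'%(lo,q.sum()),end=' ')
print()
zt=s['position'][2]-.155+.0085
t=((abs(z-zt)<.005)&(np.hypot(W[...,0]-s['position'][0],W[...,1]-s['position'][1])<.036)&(I.sum(2)>200)).astype(np.uint8)
print('roll top',np.median(z[t>0]),t.sum())
cs=sorted(cv2.findContours(t,cv2.RETR_CCOMP,cv2.CHAIN_APPROX_NONE)[0],key=cv2.contourArea)[::-1][:2]
P=W[t>0]; print('slope',np.linalg.lstsq(np.c_[P[:,:2]-P[:,:2].mean(0),np.ones(len(P))],P[:,2],rcond=None)[0])
for q in cs: print('roll circ',fit(plane(c,q[:,0].astype(float),np.median(z[t>0]))),len(q))
for nm in ['hub','hub_seat','knob_grip','knob_mark']:
    for o in env.mark_of(nm,'wrist')[:2]: print(nm,np.round(o['centre'],4),round(o['confidence'],2))
E
python3 f.py wrist4.png
```

```text
6.7833 [ 0.4072 -0.029   0.394 ] [ 0.6002 -0.3251 -1.0146]
disc px 7228 z [0.0122 0.0135 0.0147]
disc z 0.0135 [ 0.4491 -0.0127  0.0494] 303 305
disc z 0.026 [ 0.4499 -0.0123  0.0477] 303 305
knob 1321 [ 0.4496 -0.0123  0.0995] [ 0.4492 -0.0124  0.099 ] [0.0306 0.0292 0.0083] ((449.2039794921875, -12.453819274902344), (28.06671714782715, 30.69055938720703), 38.54270935058594)
0.008:2733 0.016:0 0.024:7 0.032:6 0.040:8 0.048:9 0.056:43 0.064:130 0.072:132 0.080:9 0.088:16 0.096:1317 
roll top 0.24828843676727597 14909
slope [-0.0101 -0.0045  0.2482]
roll circ [ 0.408  -0.0293  0.0325] 504
roll circ [ 0.407  -0.0297  0.0199] 300
hub [ 0.4471 -0.0101  0.0053] 0.84
hub_seat [ 0.4468 -0.0129  0.0254] 0.81
knob_grip [ 0.4476 -0.0129  0.086 ] 0.97
knob_mark [ 0.4499 -0.0231  0.0767] 0.64
```

View pics/wrist4.png

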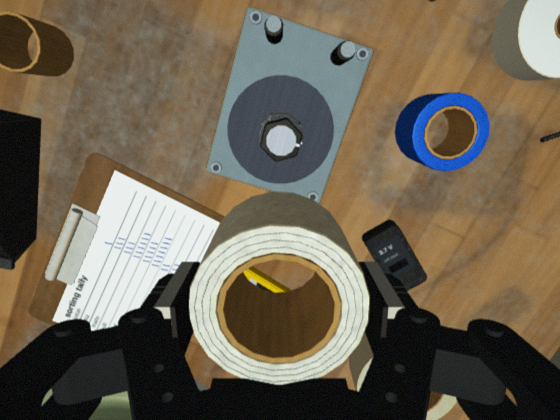

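Picture 4 shows the hub clear, with the knob at (281,140) on the seat disc. The white mark points to the image right, at (299,145). I'm aligning over the hub and lowering around the knob.

Converted, 80 mm / 400 = 0.2, 1.6 mm / 400 = 0.004.

>>> servo_tool(plan=[0.05, 0.0018, 0, 0, 0, 0, 0.1, 0.004, 0, 0, 0, 0, 0.1125, 0.004, 0, 0, 0, 0, 0.1125, 0.004, 0.0375, 0, 0, 0, 0.1125, 0.004, 0.1, 0, 0, 0, 0.1125, 0.004, 0.1625, 0, 0, 0, 0.1125, 0.004, 0.1875, 0, 0, 0, 0.1125, 0.004, 0.2, 0, 0, 0, 0.1125, 0.004, 0.2, 0, 0, 0, 0.1125, 0.004, 0.2, 0, 0, 0])

```text
clock: 7.87
position: [0.4499, -0.0112, 0.314]
ee_rot: [-0.0, 0.978, 0.211, 0.0]
force: [-0.1, -0.4, -1.4]
gripper_width: 0.0639
gripper_force: 39.8
```

```bash
cat > g.py <<'E'
from e import *
s=st();print(s['clock'],s['position'],s['force'],s['ft_torque'])
c=cap('wrist');W=world(c);z=W[...,2];I=c['color'].astype(int)
near=np.hypot(W[...,0]-.449,W[...,1]+.0115)<.019
k=near&(z>.094)&(z<.108)&(z<s['position'][2]-.16); 
if k.sum()>20: print('knob',k.sum(),W[k].mean(0),(W[k].min(0)+W[k].max(0))/2,np.ptp(W[k],axis=0))
zt=s['position'][2]-.1465
t=((abs(z-zt)<.005)&(np.hypot(W[...,0]-s['position'][0],W[...,1]-s['position'][1])<.036)&(I.sum(2)>200)).astype(np.uint8)
cs=sorted(cv2.findContours(t,cv2.RETR_CCOMP,cv2.CHAIN_APPROX_NONE)[0],key=cv2.contourArea)[::-1][:2]
for q in cs: print('roll circ',fit(plane(c,q[:,0].astype(float),np.median(z[t>0]))),len(q),np.median(z[t>0]))
E
python3 g.py
```

```text
7.8667 [ 0.4499 -0.0112  0.314 ] [-0.1234 -0.4469 -1.3899] [-0.0275  0.0405 -0.0176]
knob 98 [ 0.4374 -0.0165  0.0987] [ 0.4376 -0.0174  0.0995] [0.0069 0.0119 0.0043]
roll circ [ 0.4506 -0.0115  0.0325] 500 0.1683307477105864
roll circ [ 0.4496 -0.0118  0.0199] 297 0.1683307477105864
```

Converted, 38 mm / 400 = 0.095, -1.2 mm / 400 = -0.003.

>>> servo_tool(plan=[-0.003, 0.0013, 0.0125, 0, 0, 0, -0.003, 0.0013, 0.0375, 0, 0, 0, -0.003, 0.0013, 0.0625, 0, 0, 0, -0.003, 0.0013, 0.0875, 0, 0, 0, -0.003, 0.0013, 0.095, 0, 0, 0, -0.003, 0.0013, 0.095, 0, 0, 0])

```text
clock: 8.42
position: [0.4486, -0.0123, 0.2754]
ee_rot: [-0.0, 0.978, 0.211, -0.0]
force: [-1.3, 0.7, -1.9]
gripper_width: 0.0644
gripper_force: 39.8
```

Converted, 9 mm / 400 = 0.0225, 8 mm / 400 = 0.02.

>>> servo_tool(plan=[0, 0, 0.005, 0, 0, 0, 0, 0, 0.01, 0, 0, 0, 0, 0, 0.015, 0, 0, 0, 0, 0, 0.02, 0, 0, 0, 0, 0, 0.0225, 0, 0, 0, 0, 0, 0.0225, 0, 0, 0])

```text
clock: 8.92
position: [0.4487, -0.0123, 0.2666]
ee_rot: [-0.0, 0.978, 0.211, -0.0]
force: [-0.3, 0.0, -2.5]
gripper_width: 0.0644
gripper_force: 39.8
```

Converted, 6 mm / 400 = 0.015, 5 mm / 400 = 0.0125.

>>> servo_tool(plan=[0, 0, 0.0025, 0, 0, 0, 0, 0, 0.005, 0, 0, 0, 0, 0, 0.0075, 0, 0, 0, 0, 0, 0.01, 0, 0, 0, 0, 0, 0.0125, 0, 0, 0, 0, 0, 0.015, 0, 0, 0, 0, 0, 0.015, 0, 0, 0])

```text
clock: 9.5
position: [0.4487, -0.0122, 0.2605]
ee_rot: [-0.0, 0.978, 0.211, -0.0]
force: [0.4, -0.3, -2.4]
gripper_width: 0.0639
gripper_force: 39.8
```

Converted, 4 mm / 400 = 0.01, 3 mm / 400 = 0.0075.

>>> servo_tool(plan=[0, 0, 0.0025, 0, 0, 0, 0, 0, 0.005, 0, 0, 0, 0, 0, 0.0075, 0, 0, 0, 0, 0, 0.01, 0, 0, 0, 0, 0, 0.01, 0, 0, 0])

```text
clock: 9.92
position: [0.4487, -0.0123, 0.2565]
ee_rot: [-0.0, 0.978, 0.211, -0.0]
force: [-0.4, -0.7, -1.8]
gripper_width: 0.0639
gripper_force: 39.8
```

Converted, 14 mm / 400 = 0.035, 12 mm / 400 = 0.03.

>>> servo_tool(plan=[0, 0, 0.005, 0, 0, 0, 0, 0, 0.01, 0, 0, 0, 0, 0, 0.015, 0, 0, 0, 0, 0, 0.02, 0, 0, 0, 0, 0, 0.025, 0, 0, 0, 0, 0, 0.03, 0, 0, 0, 0, 0, 0.035, 0, 0, 0, 0, 0, 0.035, 0, 0, 0])

```text
clock: 10.58
position: [0.4486, -0.0122, 0.2423]
ee_rot: [-0.0, 0.978, 0.211, -0.0]
force: [-0.2, -0.0, -0.7]
gripper_width: 0.0646
gripper_force: 39.8
```

Converted, 12 mm / 400 = 0.03, 10 mm / 400 = 0.025.

>>> servo_tool(plan=[0, 0, 0.005, 0, 0, 0, 0, 0, 0.01, 0, 0, 0, 0, 0, 0.015, 0, 0, 0, 0, 0, 0.02, 0, 0, 0, 0, 0, 0.025, 0, 0, 0, 0, 0, 0.03, 0, 0, 0, 0, 0, 0.03, 0, 0, 0])

```text
clock: 11.17
position: [0.4487, -0.0123, 0.2303]
ee_rot: [-0.0, 0.978, 0.211, -0.0]
force: [0.4, 0.2, -1.5]
gripper_width: 0.0644
gripper_force: 39.8
```

Converted, 4 mm / 400 = 0.01, 3 mm / 400 = 0.0075.

>>> servo_tool(plan=[0, 0, 0.0025, 0, 0, 0, 0, 0, 0.005, 0, 0, 0, 0, 0, 0.0075, 0, 0, 0, 0, 0, 0.01, 0, 0, 0, 0, 0, 0.01, 0, 0, 0])

```text
clock: 11.58
position: [0.4487, -0.0123, 0.2265]
ee_rot: [-0.0, 0.978, 0.211, -0.0]
force: [0.5, 0.2, -1.1]
gripper_width: 0.0642
gripper_force: 39.8
```

Converted, 3 mm / 400 = 0.0075, 2 mm / 400 = 0.005.

>>> servo_tool(plan=[0, 0, 0.0025, 0, 0, 0, 0, 0, 0.005, 0, 0, 0, 0, 0, 0.0075, 0, 0, 0, 0, 0, 0.0075, 0, 0, 0])

```text
clock: 11.92
position: [0.4487, -0.0123, 0.2235]
ee_rot: [-0.0, 0.978, 0.211, -0.0]
force: [0.1, -0.3, -1.2]
gripper_width: 0.0643
gripper_force: 39.8
```

Converted, 2 mm / 400 = 0.005, 1 mm / 400 = 0.0025.

>>> servo_tool(plan=[0, 0, 0.0025, 0, 0, 0, 0, 0, 0.005, 0, 0, 0, 0, 0, 0.005, 0, 0, 0])

```text
clock: 12.17
position: [0.4487, -0.0122, 0.2215]
ee_rot: [-0.0, 0.978, 0.211, -0.0]
force: [-0.2, 0.6, -2.2]
gripper_width: 0.0644
gripper_force: 39.8
```

Converted, 1 mm / 400 = 0.0025, 0.5 mm / 400 = 0.0013.

>>> servo_tool(plan=[0, 0, 0.0013, 0, 0, 0, 0, 0, 0.0025, 0, 0, 0, 0, 0, 0.0025, 0, 0, 0])

```text
clock: 12.42
position: [0.4487, -0.0122, 0.221]
ee_rot: [0.0, 0.978, 0.211, 0.0]
force: [-3.0, -0.2, 9.4]
gripper_width: 0.0641
gripper_force: 40.9
```

Converted, 1 mm / 400 = 0.0025, 0.5 mm / 400 = 0.0013.

>>> servo_tool(plan=[0, 0, 0.0013, 0, 0, 0, 0, 0, 0.0025, 0, 0, 0, 0, 0, 0.0025, 0, 0, 0])

```text
clock: 12.67
position: [0.4486, -0.0122, 0.2209]
ee_rot: [0.0, 0.978, 0.211, 0.0]
force: [-10.7, 0.8, 39.8]
gripper_width: 0.0642
gripper_force: 43.8
```

Contact came exactly at the expected seat height. I'm backing off slightly and releasing.

Converted, -1 mm / 400 = -0.0025.

>>> servo_tool(plan=[0, 0, -0.0025, 0, 0, 0, 0, 0, -0.0025, 0, 0, 0])

```text
clock: 12.83
position: [0.4488, -0.0123, 0.2211]
ee_rot: [0.0, 0.978, 0.211, 0.0]
force: [-0.7, 1.3, 5.9]
gripper_width: 0.0642
gripper_force: 40.7
```

>>> servo_tool(plan=[0, 0, 0, 0, 0, 0, 0, 0, 0, 0, 0, 0, 0, 0, 0, 0, 0, 0, 0, 0, 0, 0, 0, 0, 0, 0, 0, 0, 0, 0], claw=0.95)

```text
clock: 13.25
position: [0.4487, -0.0123, 0.2206]
ee_rot: [-0.0, 0.978, 0.211, -0.0]
force: [-1.0, -0.9, 0.3]
gripper_width: 0.0813
gripper_force: 0.0
```

Converted, -170 mm / 400 = -0.425, -160 mm / 400 = -0.4.

>>> servo_tool(plan=[0, 0, -0.0125, 0, 0, 0, 0, 0, -0.05, 0, 0, 0, 0, 0, -0.1125, 0, 0, 0, 0, 0, -0.1875, 0, 0, 0, -0.05, 0, -0.2625, 0, 0, 0, -0.0875, 0, -0.3375, 0, 0, 0, -0.1125, 0, -0.4, 0, 0, 0, -0.1125, 0, -0.425, 0, 0, 0, -0.1125, 0, -0.425, 0, 0, 0])

```text
clock: 14.0
position: [0.4077, -0.0311, 0.3934]
ee_rot: [0.001, 0.978, 0.21, 0.002]
force: [0.3, -0.1, -0.1]
gripper_width: 0.0814
gripper_force: 0.0
```

```bash
cat > k.py <<'E'
from e import *
import sys
s=st();print(s['clock'],s['position'],s['force'])
c=cap('wrist',sys.argv[1]);np.savez('w_'+sys.argv[1]+'.npz',**c);W=world(c);z=W[...,2];I=c['color'].astype(int)
near=np.hypot(W[...,0]-.449,W[...,1]+.0124)<.04
t=(near&(abs(z-.0755)<.006)&(I.sum(2)>150)); print('roll top',np.median(z[t]),t.sum(),(W[t].min(0)+W[t].max(0))/2,np.ptp(W[t],axis=0))
cs=max(cv2.findContours(t.astype(np.uint8),0,1)[0],key=cv2.contourArea);print('roll',fit(plane(c,cs[:,0].astype(float),.0755)))
k=near&(z>.094)&(z<.108);m=k.astype(np.uint8)
cs=max(cv2.findContours(m,0,1)[0],key=cv2.contourArea);P=plane(c,cs[:,0].astype(float),.100)[:,:2];print('knob',fit(P))
# hexagon orientation
from scipy.optimize import minimize
def hexr(q):
    d=P-q[:2];a=q[2]+np.arange(6)*np.pi/3;return (d@np.array([np.cos(a),np.sin(a)])).max(1)-q[3]
b=min((least_squares(hexr,[*P.mean(0),a,.014],loss='soft_l1',f_scale=.0005) for a in np.radians([0,15,30,45])),key=lambda r:r.cost)
print('hex centre',b.x[:2],'flat dir deg',np.degrees(b.x[2])%60,'half',b.x[3],'cost',b.cost)
for nm in ['label_roll','hub_seat','knob_grip','knob_mark']:
    for o in env.mark_of(nm,'wrist')[:2]: print(nm,np.round(o['centre'],4),round(o['confidence'],2),proj(c,o['centre'])[0].round())
u,v=proj(c,[.449,-.0124,.1])[0].astype(int); print(u,v)
r=c['color'][max(v-75,0):v+75,max(u-100,0):u+100,::-1]; cv2.imwrite('pics/z'+sys.argv[1],cv2.resize(r,None,fx=4,fy=4,interpolation=cv2.INTER_CUBIC))
E
python3 k.py wrist5.png
```

```text
14.0 [ 0.4077 -0.0311  0.3934] [ 0.3014 -0.0638 -0.0504]
roll top 0.07528996091719059 3680 [ 0.4482 -0.0131  0.0748] [0.0655 0.0654 0.0107]
roll [ 0.4485 -0.013   0.0321]
knob [ 0.4496 -0.0124  0.0142]
hex centre [ 0.4496 -0.0124] flat dir deg 38.90835354701621 half 0.013528766173309713 cost 1.8981814723734306e-06
label_roll [ 0.5078 -0.1445 -0.0005] 0.9 [424. 132.]
hub_seat [ 0.4465 -0.0133  0.0214] 0.82 [277. 136.]
knob_grip [ 0.4501 -0.011   0.0858] 0.59 [276. 137.]
knob_mark [ 0.4489 -0.0249  0.0772] 0.59 [291. 145.]
276 141
```

View pics/zwrist5.png

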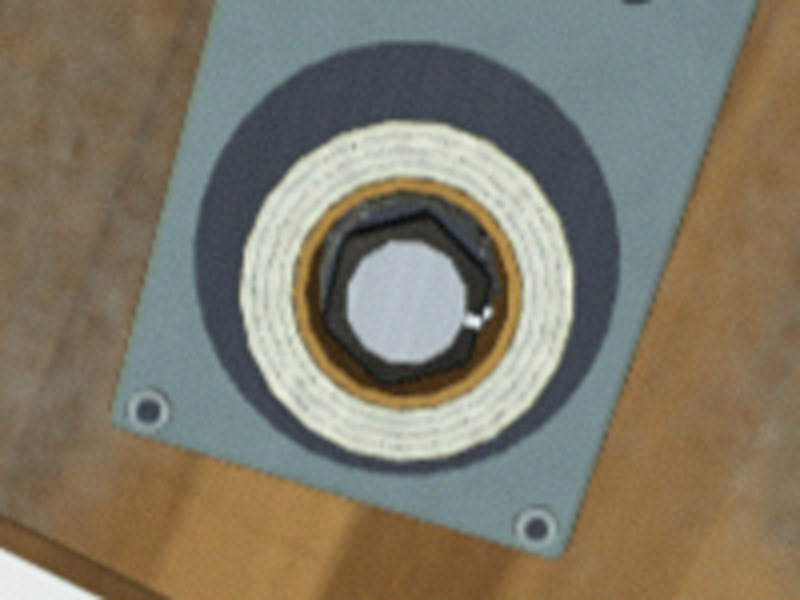

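The roll sits on the seat: its top is at 75 mm and it is centred. The flats lie at -81°/99° azimuth. I'm turning the wrist counter-clockwise first, to leave room for a long clockwise stroke.

Converted, 45.4 mm / 400 = 0.1135, 40 mm / 400 = 0.1, -140 degrees / 180 = -0.7778.

>>> servo_tool(plan=[0.05, 0, 0, 0, 0, -0.0389, 0.1, 0, 0, 0, 0, -0.0778, 0.1135, 0.0005, 0, 0, 0, -0.1167, 0.1135, 0.0005, 0, 0, 0, -0.1556, 0.1135, 0.0005, 0, 0, 0, -0.1944, 0.1135, 0.0005, 0, 0, 0, -0.2333, 0.1135, 0.0005, 0, 0, 0, -0.2722, 0.1135, 0.0005, 0, 0, 0, -0.3111, 0.1135, 0.0005, 0, 0, 0, -0.35, 0.1135, 0.0005, 0, 0, 0, -0.3889, 0.1135, 0.0005, 0, 0, 0, -0.4278, 0.1135, 0.0005, 0, 0, 0, -0.4667, 0.1135, 0.0005, 0, 0, 0, -0.5056, 0.1135, 0.0005, 0, 0, 0, -0.5444, 0.1135, 0.0005, 0, 0, 0, -0.5833, 0.1135, 0.0005, 0, 0, 0, -0.6222, 0.1135, 0.0005, 0, 0, 0, -0.6611, 0.1135, 0.0005, 0, 0, 0, -0.7, 0.1135, 0.0005, 0, 0, 0, -0.7389, 0.1135, 0.0005, 0, 0, 0, -0.7778], claw=0.7)

```text
clock: 15.92
position: [0.4492, -0.0122, 0.3898]
ee_rot: [-0.001, 0.133, 0.991, 0.0]
force: [0.1, 0.0, 0.3]
gripper_width: 0.0595
gripper_force: 0.0
```

Converted, 80 mm / 400 = 0.2, 60 mm / 400 = 0.15, -24.6 degrees / 180 = -0.1367.

>>> servo_tool(plan=[0, 0, 0.05, 0, 0, -0.0389, 0, 0, 0.1, 0, 0, -0.0778, 0, 0, 0.15, 0, 0, -0.1167, 0, 0, 0.2, 0, 0, -0.1367, 0, 0, 0.2, 0, 0, -0.1367, 0, 0, 0.2, 0, 0, -0.1367, 0, 0, 0.2, 0, 0, -0.1367])

```text
clock: 16.5
position: [0.4494, -0.012, 0.3112]
ee_rot: [-0.0, -0.077, 0.997, 0.0]
force: [-0.6, 0.1, -0.3]
gripper_width: 0.0599
gripper_force: 0.0
```

```bash
cat > o.py <<'E'
from h import *
np.set_printoptions(precision=4,suppress=True)
s=st();M=Rt(s).as_matrix();print(s['clock'],s['position'],'q',s['qpos'],'F',s['force'],'T',s['ft_torque'],'yaz',np.degrees(np.arctan2(M[1,1],M[0,1])),'w',s['gripper_width'])
d=np.array([.4492,-.0126,.252])-s['position'];print('tool delta to grip mm',M.T@d*1e3, 'tilt',M[:,2])
E
python3 o.py; python3 b.py wrist6.png knob_grip
```

```text
16.5 [ 0.4494 -0.012   0.3112] q [ 0.4833  0.4809 -0.7509  2.1052  0.4901  0.7336  1.1393] F [-0.631   0.1019 -0.3012] T [ 0.0679  0.0211 -0.0027] yaz 98.80458106614101 w 0.059944283781328926
tool delta to grip mm [ 0.3004 -0.559  59.2069] tilt [-0.0001  0.0005 -1.    ]
16.5 [ 0.4494 -0.012   0.3112] [-0.     -0.0768  0.997   0.0002] [ 0.4833  0.4809 -0.7509  2.1052  0.4901  0.7336  1.1393]
knob_grip [ 0.4504 -0.0147  0.0882] 0.95 [275. 237.]
```

Converted, -60 degrees / 180 = -0.3333.

>>> servo_tool(plan=[0, 0, 0, 0, 0, -0.0389, 0, 0, 0, 0, 0, -0.0778, 0, 0, 0, 0, 0, -0.1167, 0, 0, 0, 0, 0, -0.1556, 0, 0, 0, 0, 0, -0.1944, 0, 0, 0, 0, 0, -0.2333, 0, 0, 0, 0, 0, -0.2722, 0, 0, 0, 0, 0, -0.3111, 0, 0, 0, 0, 0, -0.3333, 0, 0, 0, 0, 0, -0.3333, 0, 0, 0, 0, 0, -0.3333])

```text
clock: 17.52
position: [0.4493, -0.0124, 0.3112]
ee_rot: [0.0, -0.564, 0.826, -0.0]
force: [-0.5, -0.5, -0.4]
gripper_width: 0.06
gripper_force: 0.0
```

```bash
python3 o.py; python3 k.py wrist7.png
```

```text
17.5167 [ 0.4493 -0.0124  0.3112] q [ 0.6614  0.5715 -1.0082  2.0983  0.6675  0.8326  2.0167] F [-0.5272 -0.5007 -0.4334] T [ 0.0117 -0.0084 -0.0499] yaz 158.7171443200691 w 0.05998654506844843
tool delta to grip mm [ 0.1984  0.0721 59.2017] tilt [ 0.0007 -0.0002 -1.    ]
17.5167 [ 0.4493 -0.0124  0.3112] [-0.5272 -0.5007 -0.4334]
roll top 0.07521104845679392 5611 [ 0.448  -0.0136  0.0747] [0.0653 0.0658 0.0104]
roll [ 0.4477 -0.0143  0.0324]
knob [ 0.4484 -0.0143  0.0145]
hex centre [ 0.4485 -0.0143] flat dir deg 38.77747132567073 half 0.013798327189928333 cost 5.821774463725621e-06
label_roll [ 0.5079 -0.1422  0.0013] 0.75 [137.  63.]
hub_seat [ 0.4496 -0.0114  0.0237] 0.63 [279. 207.]
knob_grip [ 0.4493 -0.0129  0.0865] 0.83 [278. 235.]
knob_mark [ 0.4471 -0.0226  0.0788] 0.77 [276. 214.]
279 244
```

Converted, 59 mm / 400 = 0.1475, 58 mm / 400 = 0.145.

>>> servo_tool(plan=[0.0015, 0, 0.0375, 0, 0, 0, 0.0015, 0, 0.08, 0, 0, 0, 0.0015, 0, 0.115, 0, 0, 0, 0.0015, 0, 0.135, 0, 0, 0, 0.0015, 0, 0.145, 0, 0, 0, 0.0015, 0, 0.1475, 0, 0, 0, 0.0015, 0, 0.1475, 0, 0, 0])

```text
clock: 18.35
position: [0.4491, -0.0127, 0.252]
ee_rot: [0.0, -0.566, 0.824, -0.0]
force: [-0.2, 0.2, 0.3]
gripper_width: 0.0597
gripper_force: 0.0
```

>>> servo_tool(plan=[0, 0, 0, 0, 0, 0, 0, 0, 0, 0, 0, 0, 0, 0, 0, 0, 0, 0, 0, 0, 0, 0, 0, 0, 0, 0, 0, 0, 0, 0, 0, 0, 0, 0, 0, 0], claw=0.2, grip_force=80)

```text
clock: 18.85
position: [0.449, -0.0128, 0.2523]
ee_rot: [0.0, -0.566, 0.824, -0.0]
force: [-2.6, -0.4, 14.5]
gripper_width: 0.0262
gripper_force: 77.8
```

```bash
python3 o.py
```

```text
18.85 [ 0.449  -0.0128  0.2523] q [ 0.576   0.6612 -0.9026  2.1385  0.8091  0.7299  1.9015] F [-2.5828 -0.4072 14.5246] T [-0.1044  0.7675  0.0366] yaz 158.92621827053557 w 0.026230082781141476
tool delta to grip mm [-0.2554 -0.0794  0.3466] tilt [ 0.0007 -0.0005 -1.    ]
```

Converted, -0.3 mm / 400 = -0.0008, 60 degrees / 180 = 0.3333.

>>> servo_tool(plan=[0, 0, -0.0008, 0, 0, 0.0222, 0, 0, -0.0008, 0, 0, 0.05, 0, 0, -0.0008, 0, 0, 0.0778, 0, 0, -0.0008, 0, 0, 0.1056, 0, 0, -0.0008, 0, 0, 0.1333, 0, 0, -0.0008, 0, 0, 0.1611, 0, 0, -0.0008, 0, 0, 0.1889, 0, 0, -0.0008, 0, 0, 0.2167, 0, 0, -0.0008, 0, 0, 0.2444, 0, 0, -0.0008, 0, 0, 0.2722, 0, 0, -0.0008, 0, 0, 0.3, 0, 0, -0.0008, 0, 0, 0.3333, 0, 0, -0.0008, 0, 0, 0.3333])

```text
clock: 19.93
position: [0.4486, -0.0121, 0.2524]
ee_rot: [-0.0, -0.075, 0.997, 0.0]
force: [-7.1, 5.6, 7.3]
gripper_width: 0.0264
gripper_force: 78.9
```

```bash
python3 o.py; python3 b.py wrist8.png knob_mark
```

```text
19.9333 [ 0.4486 -0.0121  0.2524] q [ 0.3991  0.5768 -0.6531  2.1472  0.6169  0.6093  1.0228] F [-7.1437  5.6497  7.2918] T [1.1157 1.2867 0.2256] yaz 98.58760605915353 w 0.026363599173609018
tool delta to grip mm [-0.5503 -0.5412  0.4472] tilt [-0.0002  0.0003 -1.    ]
19.9333 [ 0.4486 -0.0121  0.2524] [-0.0001 -0.0749  0.9972  0.0002] [ 0.3991  0.5768 -0.6531  2.1472  0.6169  0.6093  1.0228]
knob_mark [ 0.4358 -0.0199  0.0769] 0.96 [267. 245.]
```

View pics/wrist8.png

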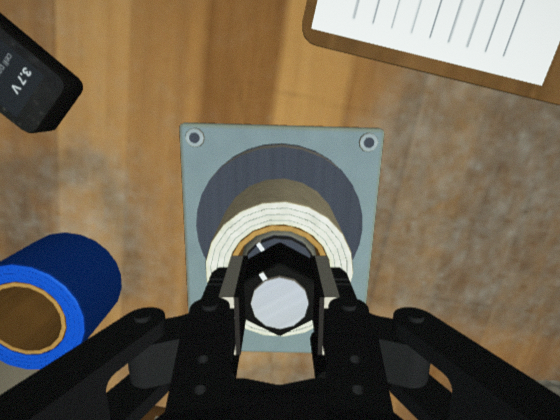

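The picture shows the knob's line at (263,275) and the collar's line at (260,247), still in line. I'll go on turning.

Converted, 30 degrees / 180 = 0.1667.

>>> servo_tool(plan=[0, 0, 0, 0, 0, 0.0278, 0, 0, 0, 0, 0, 0.0556, 0, 0, 0, 0, 0, 0.0833, 0, 0, 0, 0, 0, 0.1111, 0, 0, 0, 0, 0, 0.1389, 0, 0, 0, 0, 0, 0.1667])

```text
clock: 20.53
position: [0.4486, -0.0118, 0.2524]
ee_rot: [-0.0, 0.184, 0.983, 0.001]
force: [-6.1, 9.1, 9.2]
gripper_width: 0.0264
gripper_force: 79.1
```

```bash
python3 o.py
```

```text
20.5333 [ 0.4486 -0.0118  0.2524] q [ 0.2997  0.5476 -0.521   2.1519  0.5059  0.5615  0.6059] F [-6.1353  9.1335  9.1977] T [1.9279 1.4981 0.311 ] yaz 68.7682088965949 w 0.02635358626714369
tool delta to grip mm [-0.828  -0.5055  0.4163] tilt [-0.0001  0.0011 -1.    ]
```

Converted, 15 degrees / 180 = 0.0833.

>>> servo_tool(plan=[0, 0, 0, 0, 0, 0.0278, 0, 0, 0, 0, 0, 0.0556, 0, 0, 0, 0, 0, 0.0833])

```text
clock: 20.78
position: [0.4487, -0.0117, 0.2524]
ee_rot: [-0.0, 0.311, 0.95, 0.001]
force: [-5.5, 11.5, 7.6]
gripper_width: 0.0264
gripper_force: 79.0
```

```bash
python3 o.py
```

```text
20.7833 [ 0.4487 -0.0117  0.2524] q [ 0.2473  0.5358 -0.4528  2.1544  0.4461  0.5407  0.4008] F [-5.4866 11.5249  7.5803] T [2.1486 1.3907 0.2806] yaz 53.784502137864955 w 0.02635103000479916
tool delta to grip mm [-0.967  -0.4439  0.4349] tilt [ 0.0002  0.0013 -1.    ]
```

Converted, 15 degrees / 180 = 0.0833.

>>> servo_tool(plan=[0, 0, 0, 0, 0, 0.0278, 0, 0, 0, 0, 0, 0.0556, 0, 0, 0, 0, 0, 0.0833])

```text
clock: 21.03
position: [0.4488, -0.0115, 0.2524]
ee_rot: [-0.0, 0.432, 0.902, 0.001]
force: [-4.4, 11.1, 7.3]
gripper_width: 0.026
gripper_force: 78.9
```

```bash
python3 o.py
```

```text
21.0333 [ 0.4488 -0.0115  0.2524] q [ 0.1939  0.5261 -0.3838  2.1568  0.3834  0.5221  0.1988] F [-4.4321 11.0984  7.3494] T [2.3841 1.1754 0.3431] yaz 38.79664902051423 w 0.026046061334571498
tool delta to grip mm [-1.0993 -0.3911  0.4363] tilt [ 0.0005  0.0016 -1.    ]
```

Converted, 1 mm / 400 = 0.0025, 0.5 mm / 400 = 0.0013, 12 degrees / 180 = 0.0667.

>>> servo_tool(plan=[0.0013, 0.0005, 0, 0, 0, 0.0222, 0.0025, 0.0008, 0, 0, 0, 0.0444, 0.0025, 0.0008, 0, 0, 0, 0.0667])

```text
clock: 21.28
position: [0.4487, -0.0111, 0.2525]
ee_rot: [0.0, 0.524, 0.852, 0.001]
force: [-0.6, 6.3, 4.0]
gripper_width: 0.0262
gripper_force: 78.5
```

```bash
python3 o.py
```

```text
21.2833 [ 0.4487 -0.0111  0.2525] q [ 0.1486  0.5194 -0.3271  2.1595  0.3323  0.5081  0.0376] F [-0.6448  6.3377  4.0234] T [1.334  0.2724 0.3996] yaz 26.815296592471896 w 0.0262092056790124
tool delta to grip mm [-1.5646 -0.2862  0.461 ] tilt [ 0.0012  0.001  -1.    ]
```

Converted, 12 degrees / 180 = 0.0667.

>>> servo_tool(plan=[0, 0, 0, 0, 0, 0.0222, 0, 0, 0, 0, 0, 0.0444, 0, 0, 0, 0, 0, 0.0667])

```text
clock: 21.53
position: [0.4489, -0.011, 0.2525]
ee_rot: [0.0, 0.61, 0.792, 0.001]
force: [0.6, 7.0, 3.1]
gripper_width: 0.0265
gripper_force: 78.4
```

```bash
python3 o.py; python3 b.py wrist9.png knob_mark
```

```text
21.5333 [ 0.4489 -0.011   0.2525] q [ 0.1049  0.5144 -0.2711  2.1614  0.2782  0.4962 -0.1198] F [0.6215 7.0019 3.1351] T [1.3499 0.0735 0.3729] yaz 14.817292103513406 w 0.026453936260514833
tool delta to grip mm [-1.616  -0.1075  0.4646] tilt [ 0.0015  0.0012 -1.    ]
21.5333 [ 0.4489 -0.011   0.2525] [0.0002 0.61   0.7924 0.0009] [ 0.1049  0.5144 -0.2711  2.1614  0.2782  0.4962 -0.1198]
knob_mark [ 0.4354 -0.0016  0.0782] 0.6 [254. 246.]
```

View pics/wrist9.png

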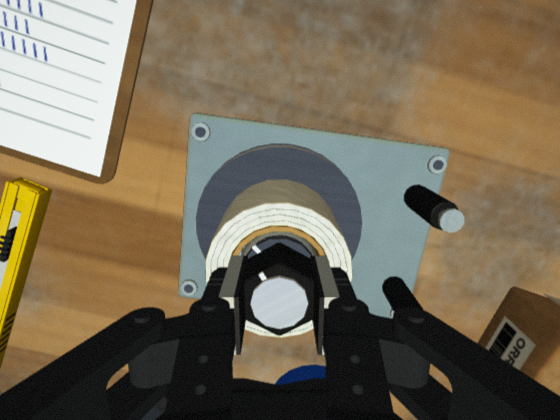

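Picture 9 shows the knob's line at (263,275) and the collar's at (256,248). The collar is starting to lag and torque is about 0.38, so the click is near.

Converted, 8 degrees / 180 = 0.0444.

>>> servo_tool(plan=[0, 0, 0, 0, 0, 0.0222, 0, 0, 0, 0, 0, 0.0444, 0, 0, 0, 0, 0, 0.0444])

```text
clock: 21.88
position: [0.449, -0.011, 0.2525]
ee_rot: [0.0, 0.664, 0.747, 0.001]
force: [0.5, 6.6, 1.5]
gripper_width: 0.0264
gripper_force: 78.5
```

```bash
cat > m.py <<'E'
from e import *
def marks(c):
    I=c['color'].astype(int);W=world(c)
    t=np.zeros(I.shape[:2],bool);t[225:290,225:335]=True
    r=np.hypot(W[...,0]-.449,W[...,1]+.0125)
    t&=(I.min(2)>140)&(I.max(2)-I.min(2)<40)&(r<.0215)
    t[285:]=False
    n,l,sx,ce=cv2.connectedComponentsWithStats(t.astype(np.uint8))
    for i in range(1,n):
        if sx[i,4]>=4:
            p=W[l==i].mean(0); print('mk',ce[i].round(1),sx[i,4],p,'r',np.hypot(p[0]-.449,p[1]+.0125),'az',np.degrees(np.arctan2(p[1]+.0125,p[0]-.449)))
if __name__=='__main__':
    import o
    marks(np.load('w_wrist8.png.npz'));print();marks(np.load('w_wrist9.png.npz'));print();marks(cap('wrist'))
E
python3 m.py
```

```text
21.8833 [ 0.449  -0.011   0.2525] q [ 0.0751  0.5116 -0.233   2.1628  0.2408  0.489  -0.2249] F [0.464  6.5645 1.4706] T [ 1.3932 -0.1448  0.1466] yaz 6.719871623376155 w 0.02642903308888753
tool delta to grip mm [-1.6193  0.0123  0.491 ] tilt [ 0.0017  0.0013 -1.    ]
mk [259.9 246.5] 42 [ 0.4377 -0.0227  0.0751] r 0.015193129415628474 az -137.88073736052652
mk [276.2 280.6] 229 [ 0.4399 -0.0151  0.1003] r 0.009499501228755647 az -164.16940682877387

mk [255.9 248.8] 45 [ 0.4365 -0.0039  0.0751] r 0.015148208972687784 az 145.58297637215074
mk [239.8 253.2] 4 [ 0.4302 -0.014   0.061 ] r 0.018847878282556598 az -175.41161357361662
mk [275.7 280.6] 236 [ 0.4455 -0.0038  0.1003] r 0.009404376748793863 az 111.69773708029894

mk [252.9 250.8] 41 [ 0.4367 -0.0034  0.075 ] r 0.015345076899521299 az 143.56947000791808
mk [275.8 280.6] 233 [ 0.4468 -0.0033  0.1003] r 0.009414094992911065 az 103.23588129004847
```

Torque has dropped to 0.15 and the collar has stopped following, so the ratchet is slipping. I'll finish this click.

Converted, 16 degrees / 180 = 0.0889.

>>> servo_tool(plan=[0, 0, 0, 0, 0, 0.0222, 0, 0, 0, 0, 0, 0.0444, 0, 0, 0, 0, 0, 0.0667, 0, 0, 0, 0, 0, 0.0889, 0, 0, 0, 0, 0, 0.0889])

```text
clock: 22.35
position: [0.4492, -0.011, 0.2525]
ee_rot: [0.0, 0.762, 0.648, 0.001]
force: [3.1, 6.5, 1.6]
gripper_width: 0.026
gripper_force: 78.6
```

```bash
python3 m.py|sed -n '1,2p;9,20p'
```

```text
22.35 [ 0.4492 -0.011   0.2525] q [ 0.016   0.5079 -0.1576  2.1655  0.165   0.4768 -0.4303] F [3.0832 6.4804 1.5618] T [ 1.2791 -0.4917  0.2931] yaz -9.259380076301957 w 0.02598885330391715
tool delta to grip mm [-1.6099  0.2931  0.4917] tilt [ 0.0021  0.0012 -1.    ]

mk [275.7 280.6] 236 [ 0.4494 -0.0031  0.1003] r 0.009434401676448536 az 87.38566609640395
```

Converted, 12 degrees / 180 = 0.0667.

>>> servo_tool(plan=[0, 0, 0, 0, 0, 0.0222, 0, 0, 0, 0, 0, 0.0444, 0, 0, 0, 0, 0, 0.0667, 0, 0, 0, 0, 0, 0.0667])

```text
clock: 22.73
position: [0.4494, -0.011, 0.2525]
ee_rot: [0.0, 0.825, 0.564, 0.001]
force: [4.4, 5.4, -0.3]
gripper_width: 0.0266
gripper_force: 78.6
```

```bash
python3 m.py|sed -n '1,2p;9,20p'
```

```text
22.7333 [ 0.4494 -0.011   0.2525] q [-0.0283  0.5065 -0.1009  2.1675  0.1062  0.4693 -0.5824] F [ 4.3956  5.3645 -0.3335] T [ 1.1434 -0.7672  0.3208] yaz -21.26552581193085 w 0.026572176221401962
tool delta to grip mm [-1.5356  0.4303  0.5302] tilt [ 0.0026  0.0012 -1.    ]

mk [275.6 280.6] 236 [ 0.4513 -0.0034  0.1003] r 0.00943091377933385 az 75.6092461078513
```

Converted, -130 mm / 400 = -0.325, -110 mm / 400 = -0.275.

>>> servo_tool(plan=[0, 0, 0, 0, 0, 0, 0, 0, 0, 0, 0, 0, 0, 0, 0, 0, 0, 0, 0, 0, 0, 0, 0, 0, 0, 0, -0.05, 0, 0, 0, 0, 0, -0.125, 0, 0, 0, -0.05, 0, -0.2, 0, 0, 0, -0.1, 0, -0.275, 0, 0, 0, -0.1125, 0, -0.325, 0, 0, 0, -0.1125, 0, -0.325, 0, 0, 0, -0.1125, 0, -0.325, 0, 0, 0], claw=0.7)

```text
clock: 23.7
position: [0.4323, -0.0543, 0.3829]
ee_rot: [0.001, 0.825, 0.565, 0.001]
force: [-0.5, -0.0, -0.6]
gripper_width: 0.06
gripper_force: 0.0
```

```bash
python3 k.py wrist10.png
```

```text
23.7 [ 0.4323 -0.0543  0.3829] [-0.5193 -0.0485 -0.6016]
roll top 0.07544837472634813 3992 [ 0.449  -0.0124  0.0755] [0.065  0.0648 0.0119]
roll [ 0.449  -0.0123  0.0322]
knob [ 0.4491 -0.0121  0.0142]
hex centre [ 0.4491 -0.0121] flat dir deg 50.41084927305094 half 0.013564207587728909 cost 2.5482203737928297e-06
label_roll [ 0.5106 -0.1419  0.0008] 0.95 [380. 229.]
hub_seat [ 0.4448 -0.0092  0.0231] 0.74 [273. 131.]
hub_seat [ 0.4501 -0.0133  0.0886] 0.56 [280. 140.]
knob_grip [ 0.4455 -0.0116  0.0883] 0.94 [274. 140.]
278 141
```

View pics/zwrist10.png

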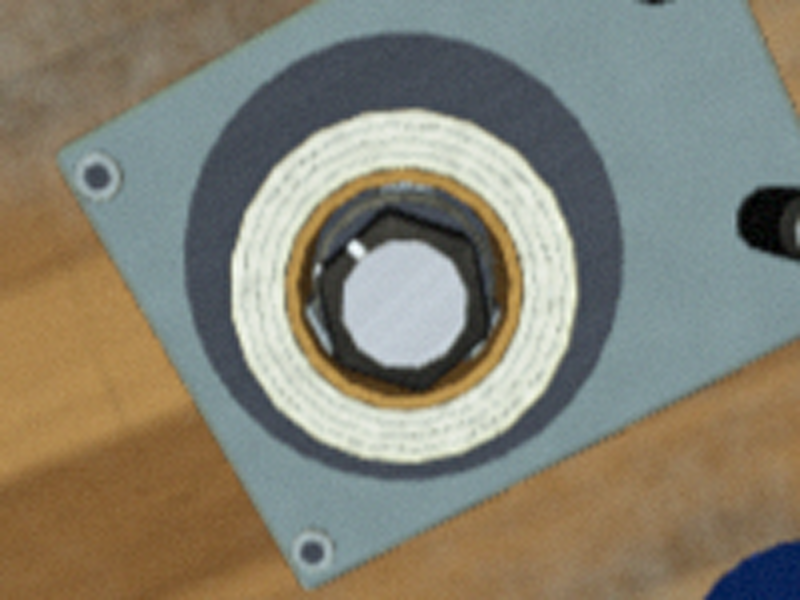

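```bash
cat > p.py <<'E'
from e import *
c=np.load('w_wrist10.png.npz');W=world(c)
ctr=np.array([.4491,-.0122])
for nm,x,y,z in [('knob',357,247,.1),('a',318,270,.076),('b',315,325,.076),('b2',322,340,.076)]:
    uv=np.array([[178+x/4,66+y/4]]);p=plane(c,uv,z)[0];d=p[:2]-ctr;i=uv.round().astype(int)[0]
    print(nm,uv,'r',np.hypot(*d),'az',np.degrees(np.arctan2(d[1],d[0])),'depthpt',W[i[1],i[0]],c['color'][i[1],i[0]])
for az in range(100,190,6):
    a=np.radians(az);u,v=proj(c,[ctr[0]+.0155*np.cos(a),ctr[1]+.0155*np.sin(a),.076])[0];print(az,(round((u-178)*4),round((v-66)*4)),c['color'][round(v),round(u)])
E
python3 p.py
```

```text
knob [[267.25 127.75]] r 0.011772821242157235 az 109.55956872433272 depthpt [ 0.4449 -0.0013  0.0984] [235 241 243]
a [[257.5 133.5]] r 0.015985184643663396 az 147.43932872648173 depthpt [ 0.4376 -0.0028  0.0986] [64 67 67]
b [[256.75 147.25]] r 0.017834435782825286 az -177.97640628673904 depthpt [ 0.4301 -0.014   0.0615] [144 156 161]
b2 [[258.5 151. ]] r 0.018034518243538997 az -168.11423141192245 depthpt [ 0.4297 -0.0172  0.0618] [125 131 126]
100 (359, 214) [69 79 87]
106 (351, 219) [76 81 85]
112 (345, 225) [87 88 85]
118 (339, 232) [72 78 85]
124 (333, 239) [82 88 91]
130 (329, 246) [80 84 90]
136 (325, 254) [70 72 73]
142 (322, 263) [25 27 26]
148 (320, 271) [64 67 67]
154 (319, 280) [45 47 41]
160 (319, 289) [36 36 30]
166 (320, 298) [41 44 45]
172 (322, 306) [54 53 59]
178 (324, 315) [34 37 39]
184 (328, 323) [30 28 25]
```

Converted, -46 mm / 400 = -0.115, -40 mm / 400 = -0.1.

>>> servo_tool(plan=[0.0375, -0.05, 0, 0, 0, 0, 0.075, -0.1, 0, 0, 0, 0, 0.09, -0.115, 0, 0, 0, 0, 0.09, -0.115, 0, 0, 0, 0])

```text
clock: 24.28
position: [0.4018, -0.0021, 0.3816]
ee_rot: [-0.0, 0.824, 0.567, -0.0]
force: [0.4, 0.7, -0.2]
gripper_width: 0.0599
gripper_force: 0.0
```

```bash
python3 k.py wrist11.png; cat > q.py <<'E'
from e import *
c=np.load('w_wrist11.png.npz');W=world(c);ctr=np.array([.4491,-.0122])
I=c['color'].astype(int);r=np.hypot(W[...,0]-ctr[0],W[...,1]-ctr[1])
for z0,z1 in [(.068,.082),(.09,.105)]:
    t=(I.min(2)>130)&(r<.0185)&(r>.0105)&(W[...,2]>z0)&(W[...,2]<z1)&(I.max(2)-I.min(2)<35)
    n,l,sx,ce=cv2.connectedComponentsWithStats(t.astype(np.uint8))
    for i in range(1,n):
        if sx[i,4]>2:
            p=W[l==i].mean(0);d=p[:2]-ctr;print(z0,ce[i],sx[i,4],p,np.hypot(*d),np.degrees(np.arctan2(d[1],d[0])),I[l==i].mean(0))
E
python3 q.py
```

```text
24.2833 [ 0.4018 -0.0021  0.3816] [ 0.3685  0.6766 -0.1515]
roll top 0.0754734220309091 3601 [ 0.4488 -0.0122  0.0748] [0.0653 0.0649 0.0106]
roll [ 0.4487 -0.0118  0.0324]
knob [ 0.4487 -0.0112  0.0144]
hex centre [ 0.4487 -0.0112] flat dir deg 50.60435124357446 half 0.013733106237244231 cost 4.2231838646235835e-06
label_roll [ 0.5089 -0.1477  0.0001] 0.65 [423. 268.]
label_roll [ 0.448  -0.0099  0.0281] 0.59 [330. 173.]
hub_seat [ 0.4473 -0.0111  0.0221] 0.72 [329. 174.]
hub_seat [ 0.4476 -0.0094  0.0067] 0.25 [327. 169.]
knob_grip [ 0.4478 -0.0126  0.0864] 0.83 [342. 192.]
knob_mark [0.4409 0.0019 0.0754] 0.62 [325. 174.]
346 195
0.068 [320.5 183. ] 6 [ 0.4355 -0.0038  0.0744] 0.015980540615311872 148.19830266621008 [182.8333 192.5    195.3333]
0.09 [335.25 182.75] 12 [ 0.4445 -0.0012  0.0994] 0.011927636021338357 112.58943254363439 [185.5833 194.3333 194.9167]
0.09 [335. 205.] 3 [ 0.4392 -0.0166  0.0995] 0.01082218903554529 -156.1848867702553 [141.6667 148.6667 152.    ]
0.09 [356.6667 205.    ] 3 [ 0.4537 -0.022   0.0998] 0.010841771419714642 -64.87995125059331 [158.6667 169.     172.3333]
0.09 [342.5 209. ] 4 [ 0.4432 -0.021   0.1004] 0.010595016806752624 -123.55671047933357 [158.5  167.5  169.25]
0.09 [350.5 208.5] 6 [ 0.4488 -0.0229  0.0998] 0.010748517702706533 -91.73271021494027 [163.5    172.3333 177.6667]
```

View pics/zwrist11.png

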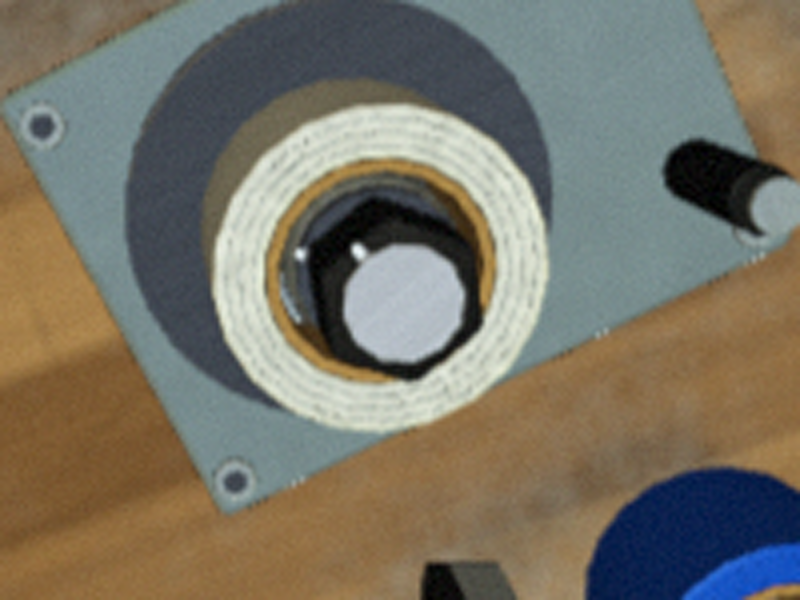

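The picture shows the collar line at crop position (300,255), azimuth about 148°, and the knob line at (358,250), about 111°. That is one click of 36°. The roll is seated and the gripper is clear, so I'm handing in.

```bash
python3 -c "
from workcell import env
print(env.close_job())"
```

```text
the job is handed in; nothing more can be done
None
```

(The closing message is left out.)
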